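# Scrape the griddle cover clean and snap its lifting knob on

## Robot

A 7-joint arm with a two-finger parallel gripper is mounted at the origin on the work surface. World frame = base frame: x ahead of the robot, y to its left, z up, the work surface at z = 0. Lengths are in mm, angles in rad, forces in N, time in s.
With the tool pointing down it reaches from about 425 to 825 mm from the base axis. Payload 3.6 kg.
Tool frame: the origin (TCP) lies at the very end of the fingers, on their centre line; the grasp point (between the pads) lies 19 mm behind it; z points along the fingers, y is the line along which they close (so a half turn about z gives the same grasp; the last joint's range is limited). The gripper opens to 85 mm and grips with 20 to 120 N. Pads are 22 mm wide; open, the fingers measure 114 mm over their backs; the gripper's body (76 mm by 85 mm) begins 54 mm behind the grasp point. The pads swing forward as they close: fully open they stand 13 mm farther back than shut.
Start: joints at [1.188, 0.615, -0.013, 1.423, 0.008, 1.103, -0.04], TCP at [227.04, -609.028, 231.297] pointing down, gripper open.
Joint ranges: [-3.12, 3.12], [-0.3, 2.06], [-1.34, 1.32], [0.26, 2.42], [-1.36, 4.5], [0.01, 1.98], [-2.84, 2.84]. Speed limits (rad/s): [2.79, 2.79, 3.14, 3.14, 3.14, 3.14, 3.14].

## Interface

Orientations are given as a rotation vector (axis times angle).
In Python, from plant import read_state, imaging, ticket gives the robot as it stands.
- The arm moves only by the shell command python3 -m handwheel 'ROWS' [FORCE]. ROWS is a JSON list of rows, 1 to 12 of them, each of 7 numbers: a rotation vector rx, ry, rz in rad, then dx, dy, dz in mm, then the finger opening in mm; each row is the pose to reach, as a shift and turn from the pose commanded when the command began, along the tool's axes at that moment; what a row does not reach only later rows make up. A row lasts 1/12 s, in which the tool goes at most 41.7 mm and 0.125 rad, less where a joint would pass 70% of its speed; a pose out of reach is approached as far as the arm can. The fingers move at their own pace and stop on an object; FORCE is the grip in N (left out, the last holds). Time passes only in rows, so rows that do not move let the fingers close. It prints the time, the measured TCP pose, the force, the opening and the grip force at its end.
- read_state(): the state, without advancing time (a new reading comes with each control period).
- imaging.get_image(name): name is "scene" or "top" or "wrist"; returns the picture (384x512x3 uint8, blue, green, red); there is no depth.
- imaging.calibration(name): a dict with "fx", "fy", "cx", "cy" (pixels), "R" (3x3) and "t" (3): a world point X has camera coordinates R X + t. Camera axes: x right, y down, z forward; pixel columns grow to the right and rows downward; lengths in mm; the calibration is good to about 2 mm. The wrist camera is an equidistant fisheye: a pixel r from the principal point sees the ray r / f radians off the axis. A picture is of the moment at which its call begins: read the wrist's pose just before it. calibration takes no time and is no camera call; for the wrist camera it gives the pose at the moment of the call.
- ticket.job_done(): hands the job in; it is judged then, once.
The state is a dict: "time": time; "q": joint angles; "qvel": joint speeds; "effort": joint torques, N m; "ee_pos": TCP position; "tool_rot": TCP orientation; "ft_force": force on the tool from outside, world axes, zero at the start; "ft_torque": the same for the moment, N m; "gripper_width": finger opening in mm; "grip_force": force on a finger pad.
Only numpy, scipy, OpenCV 4.12 (cv2) and the standard library are available. Lean on these libraries where they do the work, as an engineer would, in place of code of your own. Each camera call takes 0.05 s, during which the arm holds its last target. There are 200 camera calls.

## Task

With the scraper block, push the three burnt chips off the griddle's cover plate into the trough along its front, never touching them with the fingers, and lay the scraper back on the cart beside the griddle, flat on its blade edge as it stood. Then press the lifting knob down onto the stud on the cover until it clicks and sits fully home, and finish still gripping it and pushing it down firmly: do not let go. Leave the other things on the cart where they are.

Things in the scene. Friction and masses are not known exactly. Their poses are not given: they have to be found in the camera images.
- griddle: Dark iron griddle fixed to the cart, with a flat bright cover plate. Origin: on the cart, under its middle. The cover's top is 40 mm above the cart, x -60 to +120, y -110 to +110 mm. The trough runs along the -x (front) edge: inside x -114 to -60, y -104 to +104 mm, floor 12 mm and outer rim 30 mm above the cart.
- seat: Steel washer round the stud, fixed on the cover, 50 mm across, 3 mm thick: the rigid face the knob comes to rest on. Origin: centre of its underside, at (70, 0, 40) mm in the griddle's frame. Pressing the knob on takes some 7 to 12 N at the peak; as its lip passes the balls (click) the force drops, even pulls down, then the knob meets the washer.
- seat_top (a point): Centre of the washer's upper face, 43 mm above the cart, on the stud's axis (z up). The stud rises 16 mm from it: a core 11 mm across with four sprung balls round it, 22 mm across over the balls, whose centres are 9 mm above this point. A knob set on the stud first rests on the balls, its underside about 13 mm above this point.
- knob: Black snap-fit lifting knob, loose, standing upright on the cart, about 90 g. Hollow round skirt 44 mm across from the underside to 21 mm up (mouth 18 mm across in a lip 3 mm thick), then a solid square grip 30 by 30 mm (x, y) up to its flat top at 56 mm; the skirt's top makes a shoulder 7 mm wide beside each flat. Origin: centre of its underside.
- scraper: Scraper block, loose, standing on its blade edge: steel blade block 24 (x) by 110 (y) by 28 mm high with a black handle 24 (x) by 60 (y) mm on top, from 28 to 62 mm up. Origin: centre of its underside; y runs along the blade; both faces are alike. About 220 g.
- chip0: Burnt chip, dark brown, about 20 by 15 mm and 7 mm thick, 12 g, loose on the cover between the stud and the trough. Origin: centre of its underside as it first lies.
- chip1: Burnt chip, dark brown, about 17 by 17 mm and 7 mm thick, 12 g, loose on the cover between the stud and the trough. Origin: centre of its underside as it first lies.
- chip2: Burnt chip, dark brown, about 22 by 13 mm and 7 mm thick, 12 g, loose on the cover between the stud and the trough. Origin: centre of its underside as it first lies.
- jar: Bystander: glass jar with twist cap, 72 mm across, 120 mm high, beyond the griddle. Origin: centre of its underside.
- shaker: Bystander: small glass shaker, 40 mm across, 80 mm high, on the left. Origin: centre of its underside.
- bowl: Bystander: terracotta bowl, 100 mm across, 45 mm high, on the right. Origin: centre of its underside.
- turner: Bystander: orange turner 300 mm long, lying on the right, along its x. Origin: on the cart under its middle.
There are look-alikes about, which are no part of the job. What is shaped like the knob but pink or turquoise is not meant. Of the things that look like the scraper, take the one that is farthest to the robot's left at the start.

How it is judged (in metres and radians):
On the way, in this order (a step that is already met when the one before it is completed fails the run):
1. all three chips are pushed into the trough while the fingers hold the scraper (z of each of chip0, chip1, chip2 in the frame of griddle below 0.036 m and x of chip0 in the frame of griddle between -0.122 and -0.052 m and y of chip0 in the frame of griddle between -0.112 and 0.112 m and x of chip1 in the frame of griddle between -0.122 and -0.052 m and y of chip1 in the frame of griddle between -0.112 and 0.112 m and x of chip2 in the frame of griddle between -0.122 and -0.052 m and y of chip2 in the frame of griddle between -0.112 and 0.112 m and contact force between the fingers and scraper above 1 N), for 0.1 s.
2. the scraper is laid back on the cart and let go (height (world z) of scraper below 0.012 m and angle between scraper's own z axis and vertical below 0.2 rad and linear speed of scraper below 0.02 m/s and not (contact force between the fingers and scraper above 0.05 N)), for 0.1 s.
3. the held knob is snapped fully home on the stud (z of knob in the frame of seat_top below 0.002 m and horizontal distance between knob and seat_top below 0.004 m and angle between knob's own z axis and vertical below 0.1 rad and contact force between the fingers and knob above 2 N), for 0.2 s.
At the end, for the whole second after the job is handed in: Knob home on the stud (within 2 mm of the washer face, 4 mm of its axis, tilt < 0.1 rad), gripped (> 2 N) and pressed on the washer (> 3 N) through the last second; chips in the trough (below 36 mm); scraper let go, at rest on the cart (within 12 mm, tilt < 0.2 rad) (all of step 2 and all of step 3 and contact force between knob and seat above 3 N and z of each of chip0, chip1, chip2 in the frame of griddle below 0.036 m and x of chip0 in the frame of griddle between -0.122 and -0.052 m and y of chip0 in the frame of griddle between -0.112 and 0.112 m and x of chip1 in the frame of griddle between -0.122 and -0.052 m and y of chip1 in the frame of griddle between -0.112 and 0.112 m and x of chip2 in the frame of griddle between -0.122 and -0.052 m and y of chip2 in the frame of griddle between -0.112 and 0.112 m); the arm keeps its last pose, push and grip.
It fails at once if the fingers touch a chip (contact force between the fingers and chip0 above 0.3 N or contact force between the fingers and chip1 above 0.3 N or contact force between the fingers and chip2 above 0.3 N).
It fails at once if a bystander is moved more than 25 mm (distance of any of jar, shaker, bowl, turner from where it was at the start of the episode above 0.025 m).
It also fails if it takes over 64 s, if anything falls off the work surface, if the arm or the gripper's body presses on something with over 40 N, if the wrist force passes 120 N, or if a joint passes its speed limit or range.

## Working session

There is one attempt and no reset: what is moved stays moved. The work goes in short steps, Python scripts to look and compute and a shell command to move; the robot and the scene stay as the last step left them, time stands still between calls to the robot, and variables do not carry over. Pictures are saved under pics/ and viewed, at most 10 in all, crops included, and the job is handed in when it is done.

```bash
mkdir -p pics; ls; python3 - <<'E'
from plant import read_state, imaging
import cv2,numpy as np
a=imaging.get_image("scene");b=imaging.get_image("top")
cv2.imwrite("pics/scene0.png",a);cv2.imwrite("pics/top0.png",b)
cv2.imwrite("pics/both0.png",np.vstack([cv2.resize(a,(400,300)),cv2.resize(b,(400,300))]))
for n in("scene","top"):print(n,imaging.calibration(n))
s=read_state();print(s)
E
```

```text
pics
scene {'fx': 404.1978541119584, 'fy': 404.1978541119584, 'cx': 256.42851252372657, 'cy': 191.3055884969549, 'R': array([[ 0.10977442,  0.99377277,  0.01911174],
       [ 0.54149849, -0.04366904, -0.83956679],
       [-0.83350403,  0.10251194, -0.5429202 ]]), 't': array([  18.44645676, -254.37383507, 1603.1632472 ])}
top {'fx': 488.7550292343284, 'fy': 488.7550292343284, 'cx': 258.4667086655109, 'cy': 187.59971362914433, 'R': array([[ 0.01431327, -0.99979682,  0.0141935 ],
       [-0.99398486, -0.01576862, -0.10837638],
       [ 0.10857817, -0.0125569 , -0.9940086 ]]), 't': array([ -86.05260878,  564.66261359, 1241.80695351])}
{'time': 0.1, 'q': array([ 1.18751187,  0.61585373, -0.01263596,  1.42473931,  0.00808718,
        1.10339296, -0.04039413]), 'qvel': array([-0.00046292, -0.00117078,  0.00056925, -0.00352078, -0.00035445,
        0.00128807,  0.00097351]), 'effort': array([ 1.30113232e-03, -4.70381105e+01,  2.60274801e-01, -1.71571523e+01,
        1.00942308e-02,  5.86841052e-03, -7.64006245e-06]), 'ee_pos': array([ 226.80588776, -608.41495016,  230.23343195]), 'tool_rot': array([-3.08944481e+00, -5.57184625e-01,  6.63383395e-04]), 'ft_force': array([-0.62600295,  0.10394982, -0.29700818]), 'ft_torque': array([ 0.02403212, -0.04215525, -0.00858002]), 'grip_force': 0.0, 'gripper_width': 85.5364682696853}
```

View pics/top0.png

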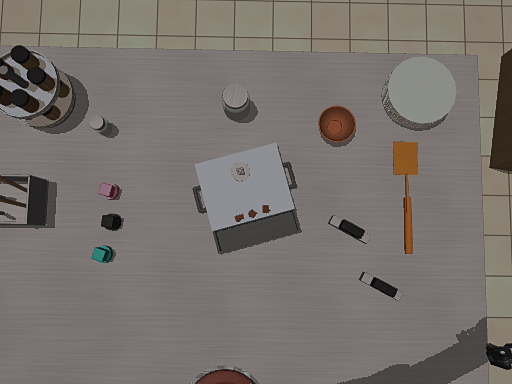

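View pics/scene0.png

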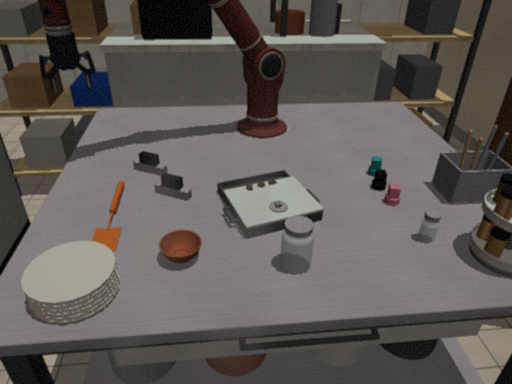

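Top view candidates for the scraper are (349,229) and (381,286). +y is to the image's left, so the farthest left is (349,229). Knob-shaped things are pink (109,190), black (111,221) and turquoise (102,254), so I take the black one. The stud is at (241,171) and the chips at (239,218), (252,214) and (266,209).

```bash
cat > h.py <<'E'
import numpy as np,cv2
from plant import read_state, imaging
from scipy.spatial.transform import Rotation as Ro
def ray(c,uv):
    d=np.array([(uv[0]-c['cx'])/c['fx'],(uv[1]-c['cy'])/c['fy'],1.]);R=c['R']
    return -R.T@c['t'],R.T@d
def plane(c,uv,z):
    o,d=ray(c,uv);return (o+d*(z-o[2])/d[2])[:2]
def fray(c,uv):  # wrist fisheye
    v=np.array([uv[0]-c['cx'],uv[1]-c['cy']]);r=np.hypot(*v);th=r/c['fx']
    d=np.array([*(v/max(r,1e-9)*np.sin(th)),np.cos(th)]);return -c['R'].T@c['t'],c['R'].T@d
def fplane(c,uv,z):
    o,d=fray(c,uv);return (o+d*(z-o[2])/d[2])[:2]
def fproj(c,X):
    p=c['R']@np.asarray(X,float)+c['t'];r=np.hypot(p[0],p[1]);th=np.arctan2(r,p[2]);return np.array([c['cx'],c['cy']])+c['fx']*th*p[:2]/r
def rel(goal,yaw=None,s=None,cmd=None):
    """shift in tool axes from current pose to world goal (mm), yaw: tool z turn so that tool y axis heads along yaw (mod pi), tool straight down"""
    s=s or read_state();R0=Ro.from_rotvec(s['tool_rot']);d=R0.inv().apply(np.array(goal)-s['ee_pos'])
    if yaw is None: return d.round(1)
    best=None
    for k in(0,np.pi):
        y=np.array([np.cos(yaw+k),np.sin(yaw+k),0]);z=np.array([0,0,-1.]);x=np.cross(y,z)
        r=(R0.inv()*Ro.from_matrix(np.stack([x,y,z],1))).as_rotvec()
        if best is None or np.linalg.norm(r)<np.linalg.norm(best):best=r
    return best.round(3),d.round(1)
E
python3 - <<'E'
from h import *
b=cv2.imread("pics/top0.png");c=imaging.calibration("top")
hsv=cv2.cvtColor(b,cv2.COLOR_BGR2HSV)
def comps(m,x0,y0,x1,y1,z,mina=15):
    k=np.zeros_like(m);k[y0:y1,x0:x1]=m[y0:y1,x0:x1]
    cs,_=cv2.findContours(k,cv2.RETR_EXTERNAL,cv2.CHAIN_APPROX_NONE)
    for q in cs:
        if len(q)>8:
            P=np.array([plane(c,p[0],z) for p in q],np.float32)
            r=cv2.minAreaRect(P);print(q.reshape(-1,2).mean(0).round(),np.round(r[0],1),np.round(r[1],1),round(r[2],1))
dark=((hsv[...,2]<45)*255).astype(np.uint8)
print('scr');comps(dark,322,205,378,250,62);print('knob');comps(dark,95,205,130,235,56)
br=((hsv[...,1]>110)*255).astype(np.uint8);print('chips');comps(br,225,195,280,230,47)
cov=((hsv[...,2]>120)&(hsv[...,1]<60)).astype(np.uint8)*255;print('cover');comps(cov,185,135,305,240,40)
print('scraper all');comps(((hsv[...,2]>125)).astype(np.uint8)*255,322,205,378,250,28)
A=cv2.resize(b[130:260,180:400],None,fx=3.2,fy=3.2,interpolation=2);K=cv2.resize(b[180:270,80:140],None,fx=2,fy=2)
A[:180,-120:]=K
cv2.imwrite("pics/crop0.png",A)
E
```

```text
scr
[352. 230.] [ 459.5 -314. ] [67.6 28.8] 62.1
[330. 220.] [ 484.  -259.7] [ 2.2 20.5] 63.5
knob
[111. 221.] [470.  293.7] [40.3 50.3] 0.9
chips
[239. 217.] [486.2 -28.8] [14.5 20.2] 19.3
[252. 214.] [496.8 -60.7] [15.9 17.4] 54.0
[265. 209.] [510.6 -97.4] [17.9 15.4] 0.8
cover
[251. 187.] [567.3 -41.5] [271.1 311.3] 1.0
scraper all
[342. 232.] [ 453.9 -294.5] [25.4  3.5] 64.2
[331. 227.] [ 467.  -268.3] [19.6  4.9] 72.4
[372. 224.] [ 475.8 -375.3] [ 0.  23.5] 0.8
[368. 220.] [ 488.6 -362.3] [ 5.2 49.6] 0.9
[355. 236.] [ 455.7 -320.9] [ 90.4 132.5] 0.8
[366. 213.] [ 502.8 -357.4] [ 7.8 60.1] 0.9
[369. 208.] [ 517.3 -366.6] [ 0.  41.9] 0.9
[359. 205.] [ 524.8 -340.5] [ 0.  73.3] 0.9
```

View pics/crop0.png

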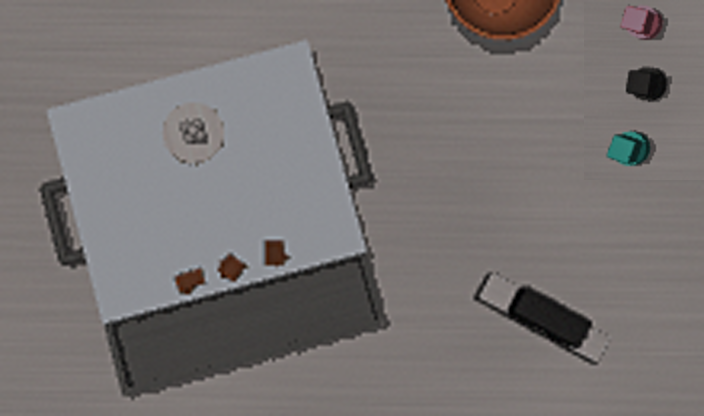

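The crop shows the cover's corners at (49,110), (308,41), (369,252) and (106,322). The washer is at (193,133) and the chips at (190,281), (232,267) and (275,252). The chosen scraper's handle runs from (513,300) to (590,335). The black knob lies between the pink and the turquoise.

```bash
cat >> h.py <<'E'
def fit2(L,W):
    L=np.array(L,float);W=np.array(W);l=L-L.mean(0);w=W-W.mean(0)
    a=np.arctan2((l[:,0]*w[:,1]-l[:,1]*w[:,0]).sum(),(l*w).sum());R=np.array([[np.cos(a),-np.sin(a)],[np.sin(a),np.cos(a)]])
    t=W.mean(0)-R@L.mean(0);return a,t,R,W-(L@R.T+t)
E
python3 - <<'E'
from h import *
c=imaging.calibration("top");f=lambda x,y:(180+(x+.5)/3.2-.5,130+(y+.5)/3.2-.5)
C=[(49,110),(308,41),(369,252),(106,322)]
W=[plane(c,f(*p),40) for p in C];a,t,R,e=fit2([(120,110),(120,-110),(-60,-110),(-60,110)],W)
print('griddle',a,t,e.round(1).tolist());print('stud',R@[70,0]+t,plane(c,f(193,133),43))
for p in[(190,281),(232,267),(275,252)]:print('chip',R.T@(plane(c,f(*p),46)-t))
h=[(513,300),(521,286),(590,320),(580,348)]
S=[plane(c,f(*p),62) for p in h];print(np.round(S,1),np.mean(S,0))
for p in[(483,284),(604,351)]:print('bl',plane(c,f(*p),28))
print('knob',plane(c,(110,221),56),imaging.calibration('wrist'),)
# knob inset: top square centre inset px (638,82)->
print('knob',plane(c,(80+(638-584)/2,180+81/2),56))
E
```

```text
griddle 0.2817978392635446 [539.6689274  -50.18629892] [[-0.5, -0.6], [-1.2, 1.2], [-0.1, 0.3], [1.8, -0.9]]
stud [606.90792036 -30.72048723] [606.51285916 -28.87975045]
chip [-44.91081982  35.30703538]
chip [-4.29592944e+01  5.96854454e-03]
chip [-40.44041209 -36.37671557]
[[ 474.8 -284.4]
 [ 485.9 -290.8]
 [ 459.9 -345.3]
 [ 437.8 -337.2]] [ 464.61896234 -314.42565223]
bl [ 488.69228723 -266.18804799]
bl [ 435.97586158 -364.23468639]
knob [472.45346853 296.32574011] {'fx': 297.3186396354542, 'fy': 297.3186396354542, 'cx': 254.83312184372437, 'cy': 191.62671206196953, 'R': array([[ 0.34935061, -0.93698733, -0.00298249],
       [-0.88968785, -0.33271049,  0.31266476],
       [-0.29395522, -0.10657614, -0.94985886]]), 't': array([-648.70330481,  -39.45390234,  382.00794425])}
knob [473.60067682 303.92535922]
```

```bash
python3 - <<'E'
from h import *
print(rel((462,-315,190),1.078-np.pi/2))
E
```

```text
(array([-0.002, -0.001, -0.721]), array([ 322.9, -192.7,   40.7]))
```

```bash
r="[0,0,-0.72,323,-193,40,85]"; python3 -m handwheel '[[0,0,-0.72,323,-193,40,85],[0,0,-0.72,323,-193,40,85],[0,0,-0.72,323,-193,40,85],[0,0,-0.72,323,-193,40,85],[0,0,-0.72,323,-193,40,85],[0,0,-0.72,323,-193,40,85],[0,0,-0.72,323,-193,40,85],[0,0,-0.72,323,-193,40,85],[0,0,-0.72,323,-193,40,85],[0,0,-0.72,323,-193,40,85],[0,0,-0.72,323,-193,40,85],[0,0,-0.72,323,-193,40,85]]' 60
python3 - <<'E'
from h import *
c=imaging.calibration('wrist');a=imaging.get_image('wrist');cv2.imwrite('pics/w1.png',a);np.save('w1.npy',c,allow_pickle=True)
print(-c['R'].T@c['t'],read_state()['ee_pos'],read_state()['tool_rot'])
E
```

```text
time: 1.1
ee_pos: [461.9, -315.5, 190.9]
tool_rot: [-2.696, -1.612, 0.002]
ft_force: [-0.4, -1.3, 0.5]
gripper_width: 84.7
grip_force: 0.0
[ 501.72058629 -244.26915438  333.86224869] [ 461.12955709 -316.74886403  191.02431929] [-2.69866149e+00 -1.60828146e+00  2.64628121e-03]
```

View pics/w1.png

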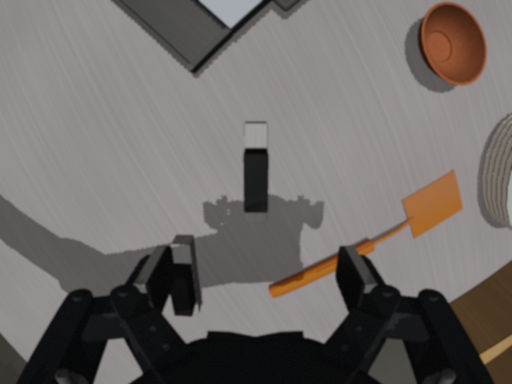

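The wrist view shows the chosen scraper's handle from (256,150) to (256,212) and its bright blade end at (256,123–149), straight along the image's vertical. No look-alike is near it.

```bash
python3 - <<'E'
from h import *
c=np.load('w1.npy',allow_pickle=True).item()
for uv,z in[((256,122),28),((256,122),0),((256,150),28),((256,150),62),((256,212),62),((245,206),62),((267,206),62),((244,155),62),((267,155),62),((245,125),28),((267,125),28)]:print(uv,z,fplane(c,uv,z).round(1))
g=cv2.cvtColor(cv2.imread('pics/w1.png'),cv2.COLOR_BGR2GRAY);print(g[115:225,256].tolist());print(g[135,238:274].tolist(),g[190,238:274].tolist(),g[160,238:274].tolist())
E
```

```text
(256, 122) 28 [ 490.1 -267.4]
(256, 122) 0 [ 489.1 -269.5]
(256, 150) 28 [ 476.3 -293.2]
(256, 150) 62 [ 479.1 -287.8]
(256, 212) 62 [ 449.9 -342.2]
(245, 206) 62 [ 443.4 -331.5]
(267, 206) 62 [ 462.4 -341.7]
(244, 155) 62 [ 467.  -286.6]
(267, 155) 62 [ 485.9 -296.8]
(245, 125) 28 [ 478.7 -264.7]
(267, 125) 28 [ 498.6 -275.4]
[143, 142, 142, 143, 142, 133, 109, 94, 120, 146, 154, 156, 156, 156, 155, 155, 155, 155, 155, 155, 154, 155, 155, 154, 154, 154, 154, 154, 154, 154, 153, 147, 122, 75, 29, 8, 3, 10, 17, 22, 28, 31, 33, 30, 30, 30, 30, 30, 31, 30, 29, 30, 30, 30, 29, 29, 30, 30, 28, 29, 28, 31, 29, 29, 29, 28, 28, 29, 29, 28, 28, 28, 28, 28, 28, 29, 28, 26, 29, 28, 29, 30, 28, 30, 30, 29, 28, 27, 22, 23, 23, 23, 24, 26, 24, 25, 34, 60, 84, 92, 94, 93, 94, 93, 94, 94, 93, 91, 91, 92]
[143, 144, 145, 145, 143, 138, 141, 149, 154, 156, 157, 156, 155, 156, 156, 156, 155, 154, 154, 156, 157, 157, 156, 155, 154, 155, 155, 154, 145, 131, 136, 143, 144, 143, 143, 143] [146, 146, 146, 146, 138, 109, 65, 32, 28, 28, 30, 29, 29, 29, 28, 29, 28, 28, 29, 28, 29, 30, 28, 29, 28, 28, 28, 28, 35, 75, 119, 141, 147, 148, 148, 148] [144, 144, 144, 140, 123, 89, 50, 30, 30, 31, 32, 30, 31, 30, 30, 29, 30, 30, 30, 30, 30, 30, 29, 30, 29, 29, 29, 28, 28, 42, 85, 123, 141, 144, 143, 144]
```

```bash
python3 - <<'E'
from h import *
print(rel((464.4,-315,32),1.082-np.pi/2))
E
```

```text
(array([-0.001,  0.001, -0.007]), array([  3.3,   2.2, 159. ]))
```

```bash
python3 -m handwheel '[[0,0,-0.005,3,2,40,85],[0,0,-0.005,3,2,80,85],[0,0,-0.005,3,2,110,85],[0,0,-0.005,3,2,135,85],[0,0,-0.005,3,2,152,85],[0,0,-0.005,3,2,158,85],[0,0,-0.005,3,2,158,15],[0,0,-0.005,3,2,158,15],[0,0,-0.005,3,2,158,15],[0,0,-0.005,3,2,158,15],[0,0,-0.005,3,2,158,15],[0,0,-0.005,3,2,158,15]]' 60; python3 -c "
from h import *
print(read_state()['ee_pos'],read_state()['tool_rot'])"
```

```text
time: 2.15
ee_pos: [465.8, -314.1, 34.6]
tool_rot: [2.692, 1.617, 0.001]
ft_force: [-1.0, 0.2, 5.2]
gripper_width: 22.9
grip_force: 59.5
[ 465.83193711 -314.06653802   34.60356474] [2.69181478e+00 1.61666513e+00 8.45353055e-04]
```

```bash
python3 - <<'E'
from h import *
a,t=0.2818,np.array([539.67,-50.19]);R=np.array([[np.cos(a),-np.sin(a)],[np.sin(a),np.cos(a)]])
print(rel((*(R@[-5,0]+t),130),a))
E
```

```text
(array([ 0.001,  0.001, -0.771]), array([264.1, -62.2, -95.6]))
```

```bash
python3 -m handwheel '[[0,0,0,0,0,-35,15],[0,0,0,0,0,-70,15],[0,0,0,0,0,-96,15],[0,0,-0.77,264,-62,-96,15],[0,0,-0.77,264,-62,-96,15],[0,0,-0.77,264,-62,-96,15],[0,0,-0.77,264,-62,-96,15],[0,0,-0.77,264,-62,-96,15],[0,0,-0.77,264,-62,-96,15],[0,0,-0.77,264,-62,-96,15],[0,0,-0.77,264,-62,-96,15],[0,0,-0.77,264,-62,-96,15]]'; python3 - <<'E'
from h import *
c=imaging.calibration('wrist');a=imaging.get_image('wrist');cv2.imwrite('pics/w2.png',a);np.save('w2.npy',c,allow_pickle=True)
s=read_state();print(s['ee_pos'],s['tool_rot'],s['gripper_width'])
b=imaging.get_image('top');cv2.imwrite('pics/v2.png',np.vstack([a[:300],cv2.resize(b[130:260,160:350],(512,350),interpolation=2)[:300]]))
E
```

```text
time: 3.15
ee_pos: [534.7, -49.5, 129.3]
tool_rot: [-1.883, -2.514, -0.0]
ft_force: [-0.2, -1.2, -2.0]
gripper_width: 23.0
grip_force: 59.7
[534.2411421  -51.864122   129.12317016] [-1.88793831e+00 -2.51079217e+00  2.29467535e-03] 23.306311718930832
```

View pics/v2.png

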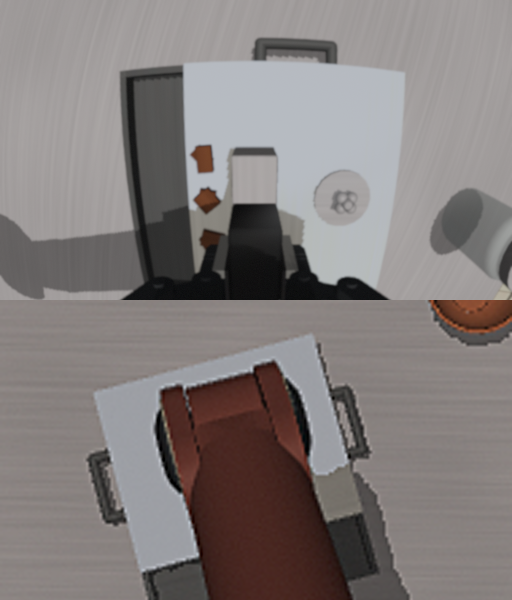

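The scraper is held over the cover. The chips are at (203,158), (207,199) and (211,240), just in front of the blade at (254,180). The washer is at (342,198) and the cover's front edge at column 184.

```bash
python3 - <<'E'
from h import *
c=np.load('w2.npy',allow_pickle=True).item()
a,t=0.2818,np.array([539.67,-50.19]);R=np.array([[np.cos(a),-np.sin(a)],[np.sin(a),np.cos(a)]])
for n,uv,z in[('c',(203,158),46),('c',(207,199),46),('c',(211,240),46),('cback',(219,200),46),('cback',(215,158),46),('wash',(342,198),43),('edge',(184,70),40),('edge',(186,150),40),('edge',(188,200),40),('back',(405,75),40),('blade end top',(253,154),129-34.6+28)]:
  p=fplane(c,uv,z);print(n,p.round(1),(R.T@(p-t)).round(1))
print('down',rel((*(R@[-5,0]+t),76),a)); print('push',R@[-78,0])
E
```

```text
c [487.9 -28.2] [-43.6  35.6]
c [499.  -60.4] [-41.9   1.5]
c [510.7 -96. ] [-40.6 -36. ]
cback [508.7 -58.4] [-32.1   0.7]
cback [497.  -25.6] [-34.1  35.5]
wash [606.9 -29.1] [70.5  1.6]
edge [454.4  34.8] [-58.3 105.3]
edge [472.1 -27. ] [-58.5  41.1]
edge [483.1 -68.3] [-59.4  -1.6]
back [626.4  87.9] [121.7 108.5]
blade end top [ 5.21e+02 -1.00e-01] [-4.  53.3]
down (array([-0.002,  0.001, -0.003]), array([ 1.3,  1.3, 53. ]))
push [-74.92340244 -21.69063778]
```

```bash
python3 -m handwheel '[[0,0,0,1,1,25,15],[0,0,0,1,1,42,15],[0,0,0,1,1,50,15],[0,0,0,1,1,51.5,15],[0,0,0,1,1,51.5,15]]'; python3 -c "
from h import *
print(rel((534.87,-51.58,75.8),.2818),read_state()['ft_force'])"
```

```text
time: 3.67
ee_pos: [535.1, -51.4, 77.6]
tool_rot: [-1.891, -2.508, 0.002]
ft_force: [-1.0, -1.2, -1.7]
gripper_width: 22.8
grip_force: 59.8
(array([-0.001,  0.   , -0.003]), array([-0.1, -0.2,  1.8])) [-1.01809279 -1.1585358  -1.7469659 ]
```

Bottom is about 3 mm above the cover, so I go 1 mm lower and push along −tool y.

```bash
python3 -m handwheel '[[0,0,0,0,0,1,15],[0,0,0,0,-8,1.2,15],[0,0,0,0,-16,1.2,15],[0,0,0,0,-24,1.2,15],[0,0,0,0,-32,1.2,15],[0,0,0,0,-40,1.2,15],[0,0,0,0,-48,1.2,15],[0,0,0,0,-56,1.2,15],[0,0,0,0,-64,1.2,15],[0,0,0,0,-70,1.2,15],[0,0,0,0,-70,1.2,15],[0,0,0,0,-70,1.2,15]]'; python3 - <<'E'
from h import *
c=imaging.calibration('wrist');a=imaging.get_image('wrist');cv2.imwrite('pics/w3.png',a[:, 60:460])
s=read_state();print(s['ee_pos'],s['tool_rot'],s['gripper_width'])
E
```

```text
time: 4.67
ee_pos: [468.1, -69.8, 76.7]
tool_rot: [1.889, 2.51, 0.0]
ft_force: [0.6, 0.4, -2.0]
gripper_width: 22.8
grip_force: 59.7
[468.6797358  -69.54337912  76.75054292] [1.88791268e+00 2.51020905e+00 1.35758162e-03] 23.004794600488868
```

View pics/w3.png

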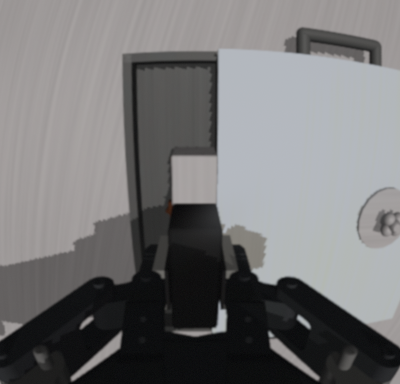

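The blade overhangs the trough, no chip is left on the visible part of the cover, and one chip's edge shows at (168,210). I lift and look.

```bash
python3 -m handwheel '[[0,0,0,0,0,-15,15],[0,0,0,0,10,-45,15],[0,0,0,0,45,-70,15],[0,0,0,0,75,-80,15],[0,0,0,0,75,-80,15],[0,0,0,0,75,-80,15]]'; python3 - <<'E'
from h import *
c=imaging.calibration('wrist');a=imaging.get_image('wrist');cv2.imwrite('pics/w4.png',a)
hs=cv2.cvtColor(a,cv2.COLOR_BGR2HSV);m=((hs[...,1]>120)&(hs[...,0]<15)).astype(np.uint8)*255
s=read_state();print(s['ee_pos'],s['tool_rot'],s['gripper_width'])
ga,t=0.2818,np.array([539.67,-50.19]);R=np.array([[np.cos(ga),-np.sin(ga)],[np.sin(ga),np.cos(ga)]])
for q in cv2.findContours(m,0,1)[0]:
  if cv2.contourArea(q)>20:
    u=q.reshape(-1,2).mean(0);print(u,cv2.contourArea(q),(R.T@(fplane(c,u,19)-t)).round(1))
E
```

```text
time: 5.22
ee_pos: [542.7, -47.5, 157.5]
tool_rot: [1.885, 2.51, 0.005]
ft_force: [-1.2, -0.4, -1.8]
gripper_width: 23.1
grip_force: 59.8
[540.30655625 -48.38025977 156.35975906] [-1.88692618e+00 -2.51108088e+00  1.56688383e-04] 23.36152569233221
[350.8372093  358.19767442] 374.0 [ 148.8 -270.9]
[166.81132075 216.01886792] 211.5 [-87.1 -37.6]
[167.01818182 180.67272727] 226.5 [-83.    1.3]
[167.27118644 150.59322034] 246.5 [-80.4  32.2]
```

All three chips lie in the trough (x −80 to −87). I take the scraper back to where it stood.

```bash
python3 - <<'E'
from h import *
print(rel((465.8,-314.1,100),1.082-np.pi/2))
E
```

```text
(array([-0.001, -0.   ,  0.771]), array([-234.5, -145.5,   56.3]))
```

```bash
python3 -m handwheel '[[0,0,0.77,-234.5,-145.5,20,15],[0,0,0.77,-234.5,-145.5,20,15],[0,0,0.77,-234.5,-145.5,20,15],[0,0,0.77,-234.5,-145.5,20,15],[0,0,0.77,-234.5,-145.5,20,15],[0,0,0.77,-234.5,-145.5,20,15],[0,0,0.77,-234.5,-145.5,20,15],[0,0,0.77,-234.5,-145.5,50,15],[0,0,0.77,-234.5,-145.5,80,15],[0,0,0.77,-234.5,-145.5,100,15],[0,0,0.77,-234.5,-145.5,112,15],[0,0,0.77,-234.5,-145.5,112,15]]'; python3 - <<'E'
from h import *
s=read_state();print(rel((465.8,-314.1,34.6),1.082-np.pi/2),s['ft_force'],s['ee_pos'])
E
```

```text
time: 6.27
ee_pos: [461.6, -312.9, 40.9]
tool_rot: [-2.686, -1.613, 0.007]
ft_force: [0.3, 0.7, -2.1]
gripper_width: 22.9
grip_force: 59.9
(array([-0.01 , -0.   , -0.001]), array([0.9, 4.3, 6.2])) [ 0.34342609  0.73273169 -2.09627936] [ 461.64123028 -312.89059486   40.88582196]
```

```bash
python3 -m handwheel '[[0,0,0,0,3,3,15],[0,0,0,0,3,5,15],[0,0,0,0,3,6,15],[0,0,0,0,3,6.5,15]]'; python3 -c "
from h import *
s=read_state();print(rel((465.8,-314.1,34.6),1.082-np.pi/2),s['ft_force'],s['ee_pos'])"
```

```text
time: 6.6
ee_pos: [468.5, -316.2, 38.8]
tool_rot: [2.692, 1.617, 0.001]
ft_force: [1.0, -0.5, -2.0]
gripper_width: 23.1
grip_force: 59.9
(array([ 0.001,  0.   , -0.   ]), array([ 0.5, -3.4,  4.2])) [ 1.00578706 -0.47985407 -2.02775529] [ 468.50608662 -316.15184186   38.83045622]
```

```bash
python3 -m handwheel '[[0,0,0,0,-1,1,15],[0,0,0,0,-1,2,15],[0,0,0,0,-1,2,15]]'; python3 -c "
from h import *
s=read_state();print(rel((465.8,-314.1,34.6),1.082-np.pi/2),s['ft_force'],s['ee_pos'])"
```

```text
time: 6.85
ee_pos: [467.1, -315.4, 36.3]
tool_rot: [2.693, 1.618, -0.0]
ft_force: [-0.2, 0.1, -1.3]
gripper_width: 23.2
grip_force: 59.9
(array([ 0.,  0., -0.]), array([ 0.6, -1.7,  1.7])) [-0.18267594  0.11099455 -1.25658518] [ 467.08170106 -315.41584331   36.2689991 ]
```

```bash
python3 -m handwheel '[[0,0,0,0,0,0.7,15],[0,0,0,0,0,1.4,15],[0,0,0,0,0,1.8,15],[0,0,0,0,0,1.8,15]]'; python3 -c "
from h import *
s=read_state();print(rel((465.8,-314.1,34.6),1.082-np.pi/2),s['ft_force'],s['ee_pos'])"
```

```text
time: 7.18
ee_pos: [467.3, -315.5, 34.6]
tool_rot: [2.693, 1.618, 0.0]
ft_force: [-0.1, -0.6, 2.0]
gripper_width: 22.9
grip_force: 60.2
(array([ 0.,  0., -0.]), array([ 0.5, -2. ,  0. ])) [-0.09258288 -0.6214808   2.04205028] [ 467.31238429 -315.45420215   34.62929577]
```

```bash
python3 -m handwheel '[[0,0,0,0,0,0,60],[0,0,0,0,0,0,60],[0,0,0,0,0,0,60],[0,0,0,0,0,0,60],[0,0,0,0,0,-30,60],[0,0,0,0,0,-70,60],[0,0,0,0,0,-110,60],[0,0,0,0,0,-150,60],[0,0,0,0,0,-170,60],[0,0,0,0,0,-170,60]]'; python3 - <<'E'
from h import *
s=read_state();print(rel((455,215,230),0.28))
c=imaging.calibration('wrist');a=imaging.get_image('wrist');cv2.imwrite('pics/w5.png',a)
g=a.max(2);m=(g<45).astype(np.uint8)*255;m[230:]=0
for q in cv2.findContours(m,0,1)[0]:
  if cv2.contourArea(q)>100:
    x,y,w,h=cv2.boundingRect(q);print(x,y,w,h,fplane(c,(x+w/2,y),62),fplane(c,(x+w/2,y+h),62))
E
```

```text
time: 8.02
ee_pos: [470.4, -317.1, 210.2]
tool_rot: [2.684, 1.612, 0.009]
ft_force: [0.8, 0.0, 0.3]
gripper_width: 60.1
grip_force: 0.0
(array([ 0.011,  0.005, -0.769]), array([ 462.5, -263.3,  -23.4]))
239 149 21 58 [ 482.4508975  -289.40018633] [ 453.29129642 -343.51602503]
186 0 83 76 [ 534.48151461 -146.73292654] [ 497.96498274 -215.72458689]
```

```bash
python3 -m handwheel '[[0,0,-0.77,494,-270,-20,60],[0,0,-0.77,494,-270,-20,60],[0,0,-0.77,494,-270,-20,60],[0,0,-0.77,494,-270,-20,60],[0,0,-0.77,494,-270,-20,60],[0,0,-0.77,494,-270,-20,60],[0,0,-0.77,494,-270,-20,60],[0,0,-0.77,494,-270,-20,60],[0,0,-0.77,494,-270,-20,60],[0,0,-0.77,494,-270,-20,60],[0,0,-0.77,494,-270,-20,60],[0,0,-0.77,494,-270,-20,60]]'; python3 - <<'E'
from h import *
s=read_state();print(s['ee_pos'],s['q'].round(2),rel((470,250,200),0.28))
E
```

```text
time: 9.07
ee_pos: [460.3, 185.5, 220.6]
tool_rot: [-1.887, -2.509, 0.005]
ft_force: [0.5, -0.3, 0.6]
gripper_width: 60.0
grip_force: 0.0
[460.28388381 185.50320887 220.55496632] [-0.06  0.43 -0.52  1.86  0.27  0.92 -0.43] (array([-0.003,  0.   ,  0.001]), array([59.3, 27.3, 20.4]))
```

```bash
python3 -m handwheel '[[0,0,0,59,27,20,60],[0,0,0,59,27,20,60],[0,0,0,59,27,20,60],[0,0,0,59,27,20,60]]'; python3 - <<'E'
from h import *
c=imaging.calibration('wrist');a=imaging.get_image('wrist');cv2.imwrite('pics/w6.png',a);np.save('w6.npy',c,allow_pickle=True)
s=read_state();print(s['ee_pos'],s['tool_rot'],fproj(c,(472,297,56)))
u,v=fproj(c,(472,297,40)).astype(int)
k=a[max(v-45,0):v+45,max(0,u-60):u+60];print(u,v);cv2.imwrite('pics/v6.png',np.hstack([cv2.resize(k,None,fx=4,fy=4,interpolation=2)[:384],cv2.resize(a,(320,360))]) if k.shape[0]*4==360 else a)
E
```

```text
time: 9.4
ee_pos: [469.6, 249.3, 199.9]
tool_rot: [-1.882, -2.512, 0.006]
ft_force: [0.4, -1.0, -0.2]
gripper_width: 59.8
grip_force: 0.0
[470.26054508 247.50817491 200.39759212] [-1.88668892 -2.51041167  0.00616342] [270.05261026 133.52519076]
269 131
```

View pics/v6.png

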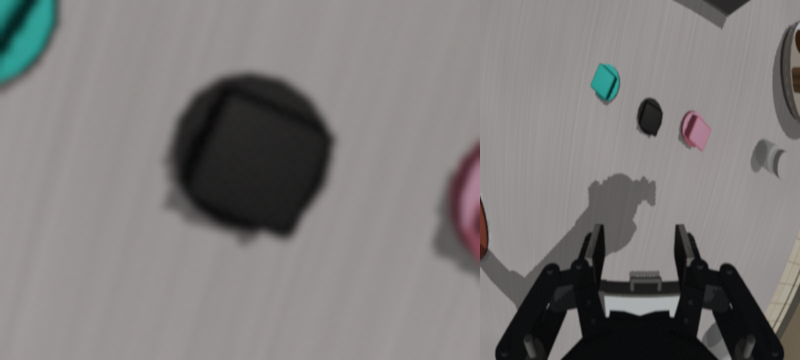

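The black knob is in the crop with its square top's corners at (232,95), (333,140), (288,235) and (192,188). Turquoise is to its upper left and pink to its right.

```bash
python3 - <<'E'
from h import *
c=np.load('w6.npy',allow_pickle=True).item()
a=cv2.imread('pics/w6.png');k=a[86:176,209:329].astype(float)
k=cv2.resize(np.clip(k*4.5,0,255).astype(np.uint8),None,fx=6,fy=6,interpolation=2);cv2.imwrite('pics/v6b.png',k)
P=[fplane(c,(209+(x+.5)/4-.5,86+(y+.5)/4-.5),56) for x,y in[(232,95),(333,140),(288,235),(192,188)]]
P=np.array(P);print(P.round(1),P.mean(0));d=np.roll(P,-1,0)-P;print(np.hypot(*d.T),np.degrees(np.arctan2(d[:,1],d[:,0])))
E
```

```text
[[462.1 318.5]
 [488.5 315.3]
 [485.  289.8]
 [459.3 294.1]] [473.7205786  304.42533086]
[26.61532558 25.73927761 26.06060287 24.55398866] [ -7.08133926 -97.80514276 170.31340467  83.51722663]
```

View pics/v6b.png

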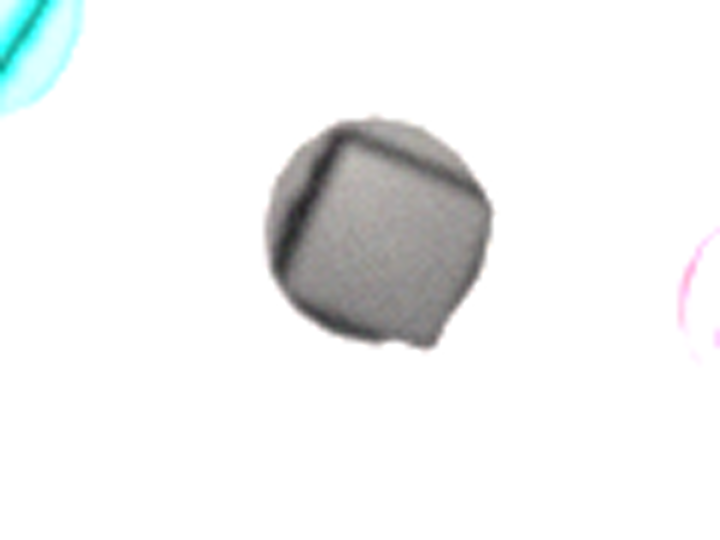

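Brightened, the top square's corners are clear: (346,138), (490,205), (432,347) and (284,277).

```bash
python3 - <<'E'
from h import *
c=np.load('w6.npy',allow_pickle=True).item()
P=np.array([fplane(c,(209+(x+.5)/6-.5,86+(y+.5)/6-.5),56) for x,y in[(346,138),(490,205),(432,347),(284,277)]])
print(P.round(1),P.mean(0));d=np.roll(P,-1,0)-P;print(np.hypot(*d.T),np.degrees(np.arctan2(d[:,1],d[:,0])))
y=np.radians(np.mean((np.degrees(np.arctan2(d[:,1],d[:,0]))+45)%90-45));print('yaw',y)
for k in(y,y+np.pi/2):print(rel((*P.mean(0),100),k))
print(read_state()['q'].round(2))
E
```

```text
[[461.5 319.2]
 [486.7 315.6]
 [484.7 290.7]
 [458.4 294.8]] [472.83493875 305.04882428]
[25.46445648 25.03092922 26.58481979 24.59593497] [ -8.06161365 -94.71355749 171.0877328   82.74070182]
yaw -0.1263039650008899
(array([-0.004,  0.002,  0.408]), array([ 54.7,  18.9, 100.3]))
(array([-4.000e-03, -1.000e-03, -1.163e+00]), array([ 54.7,  18.9, 100.3]))
[-0.19  0.51 -0.5   1.79  0.3   0.92 -0.54]
```

```bash
python3 -m handwheel '[[0,0,0.41,54.5,19,30,55],[0,0,0.41,54.5,19,60,55],[0,0,0.41,54.5,19,80,55],[0,0,0.41,54.5,19,100,55],[0,0,0.41,54.5,19,110,55],[0,0,0.41,54.5,19,110,55],[0,0,0.41,54.5,19,110,55]]'; python3 - <<'E'
from h import *
s=read_state();print(s['ee_pos'],rel((472.8,305,25),-.126))
c=imaging.calibration('wrist');a=imaging.get_image('wrist');cv2.imwrite('pics/w7.png',a)
u,v=fproj(c,(472.8,305,56)).astype(int);print(u,v)
k=np.clip(a[v-70:v+80,u-100:u+100].astype(float)*3,0,255).astype(np.uint8)
cv2.imwrite('pics/v7.png',cv2.resize(k,None,fx=4,fy=4,interpolation=2));np.save('w7.npy',c,allow_pickle=True)
E
```

```text
time: 10.03
ee_pos: [474.9, 304.5, 92.3]
tool_rot: [2.361, 2.072, -0.001]
ft_force: [-0.3, 0.3, 0.6]
gripper_width: 54.9
grip_force: 0.0
[474.94261644 304.51268174  92.29440327] (array([ 0.   ,  0.001, -0.004]), array([ 0.3, -2.2, 67.3]))
249 222
```

View pics/v7.png

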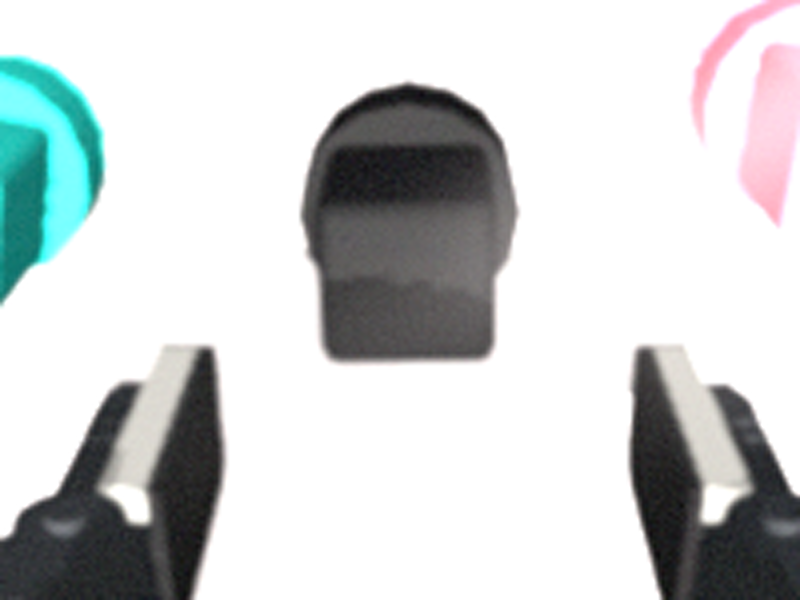

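The knob's top square is at (322–493, 207–358), aligned with the fingers but a little left of their midline at column 425.

```bash
python3 - <<'E'
from h import *
c=np.load('w7.npy',allow_pickle=True).item()
P=np.array([fplane(c,(149+(x+.5)/4-.5,152+(y+.5)/4-.5),56) for x,y in[(323,207),(493,207),(493,358),(323,358)]])
print(P.round(1),P.mean(0));s=read_state();print(s['ee_pos'],rel((*P.mean(0),25),-.126))
E
```

```text
[[462.  320.4]
 [489.2 316.8]
 [486.2 289.5]
 [457.6 293.2]] [473.73506186 304.9893743 ]
[475.40901832 305.24611447  93.14810937] (array([ 0.001, -0.001, -0.004]), array([-0.5, -1.7, 68.1]))
```

```bash
python3 -m handwheel '[[0,0,0,0,-2,25,50],[0,0,0,0,-2,45,50],[0,0,0,0,-2,58,50],[0,0,0,0,-2,63,50],[0,0,0,0,-2,65,50],[0,0,0,0,-2,65,50]]'; python3 -c "
from h import *
s=read_state();print(s['ee_pos'],s['ft_force'])"
```

```text
time: 10.58
ee_pos: [473.2, 306.5, 28.1]
tool_rot: [2.36, 2.073, 0.003]
ft_force: [0.4, -0.1, -0.3]
gripper_width: 50.1
grip_force: 0.0
[473.16127175 306.52689243  28.09179612] [ 0.42257519 -0.11283926 -0.28347427]
```

```bash
python3 -m handwheel '[[0,0,0,1,0,2,50],[0,0,0,1,0,3,50],[0,0,0,1,0,3,20],[0,0,0,1,0,3,20],[0,0,0,1,0,3,20],[0,0,0,1,0,3,20],[0,0,0,1,0,3,20],[0,0,0,1,0,3,20]]' 100; python3 -c "
from h import *
s=read_state();print(s['ee_pos'],s['ft_force'],s['tool_rot'])"
```

```text
time: 11.25
ee_pos: [472.9, 307.8, 24.9]
tool_rot: [2.36, 2.074, 0.003]
ft_force: [-0.3, 0.6, 5.5]
gripper_width: 29.0
grip_force: 99.2
[472.93750842 307.83527218  24.93078295] [-0.27589025  0.63659425  5.543209  ] [2.35975882 2.07380063 0.00269466]
```

```bash
python3 - <<'E'
from h import *
print(rel((600,60,125),-.126),rel((606.9,-29.5,125),-.126))
E
```

```text
(array([ 0.001, -0.001, -0.003]), array([-229.3,  158. , -100.2])) (array([ 0.001, -0.001, -0.003]), array([-317.2,  176.3, -100.3]))
```

```bash
python3 -m handwheel '[[0,0,0,0,0,-40,20],[0,0,0,-20,10,-80,20],[0,0,0,-387,176,-100,20],[0,0,0,-387,176,-100,20],[0,0,0,-387,176,-100,20],[0,0,0,-387,176,-100,20],[0,0,0,-387,176,-100,20],[0,0,0,-387,176,-100,20],[0,0,0,-387,176,-100,20],[0,0,0,-387,176,-100,20],[0,0,0,-387,176,-100,20],[0,0,0,-387,176,-100,20]]'; python3 -m handwheel '[[0,0,0,0,0,0,20],[0,0,0,0,0,0,20]]'; python3 - <<'E'
from h import *
s=read_state();print(s['ee_pos'],s['tool_rot'],s['gripper_width'],s['ft_force'])
c=imaging.calibration('wrist');a=imaging.get_image('wrist');cv2.imwrite('pics/w8.png',a);np.save('w8.npy',c,allow_pickle=True)
k=np.clip(a[80:290,120:390].astype(float),0,255);g=255*(k/255)**.5
cv2.imwrite('pics/v8.png',cv2.resize(g.astype(np.uint8),None,fx=2.8,fy=2.8,interpolation=2))
E
```

```text
time: 12.25
ee_pos: [597.1, -104.8, 123.5]
tool_rot: [2.364, 2.067, -0.004]
ft_force: [0.8, -0.4, -0.7]
gripper_width: 28.8
grip_force: 98.8
time: 12.42
ee_pos: [596.7, -102.8, 123.1]
tool_rot: [-2.366, -2.066, 0.003]
ft_force: [-0.3, 0.9, -0.8]
gripper_width: 28.7
grip_force: 98.8
[ 596.6830783  -102.81941219  123.06756874] [-2.36625336 -2.06628436  0.00302297] 28.683376804499908 [-0.330792    0.8602339  -0.80421863]
```

View pics/v8.png

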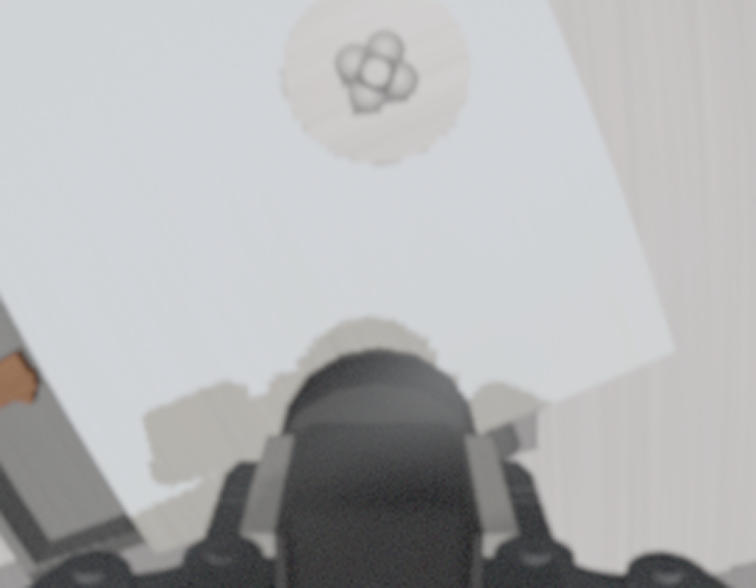

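The stud is at (377,73) in the crop. The held knob's skirt front is at (380,350), and the foot of its grip's front flat is at row 422.

```bash
python3 - <<'E'
from h import *
c=np.load('w8.npy',allow_pickle=True).item();s=read_state();R0=Ro.from_rotvec(s['tool_rot']);ee=s['ee_pos'];f=lambda x,y:(120+(x+.5)/2.8-.5,80+(y+.5)/2.8-.5)
zb=ee[2]-24.9
T=lambda uv,z:R0.inv().apply(np.array([*fplane(c,f(*uv),z),z])-ee).round(1)
print('skirt front (22)',T((380,350),zb),'skirt L/R',T((287,425),zb+21),T((475,425),zb+21),'flat foot(15)',T((382,422),zb+21),'flat L/R',T((290,424),zb+21),T((472,424),zb+21))
for uv,z in[((377,73),59),((376,74),43),((375,72),54)]:print('stud',fplane(c,f(*uv),z),T(uv,z))
print(ee,(R0.as_matrix()[:,2]))
E
```

```text
skirt front (22) [14.3  2.6 24.9] skirt L/R [  6.6 -15.8   3.9] [ 6.5 21.1  3.9] flat foot(15) [7.3 2.9 3.9] flat L/R [  6.8 -15.1   3.9] [ 6.7 20.5  3.9]
stud [607.85492911 -28.6980539 ] [71.7  2.1 64.3]
stud [607.4407275  -29.39670393] [71.   1.8 80.3]
stud [607.35524729 -28.52407533] [71.8  1.6 69.3]
[596.49959925 -99.59573556 123.26241487] [-1.70444433e-03  8.63295972e-04 -9.99998175e-01]
```

```bash
python3 - <<'E'
from h import *
a=cv2.imread('pics/w8.png').astype(int);c=np.load('w8.npy',allow_pickle=True).item()
d=cv2.GaussianBlur((a[...,0]-a[...,2]).astype(np.float32),(3,3),0)
print(d[100,205:310].astype(int).tolist())
m=(d<5).astype(np.uint8)*255;m[:, :200]=0;m[:,310:]=0;m[145:]=0
for q in cv2.findContours(m,0,1)[0]:
  if cv2.contourArea(q)>300:
    P=np.array([fplane(c,p[0],43) for p in q],np.float32);print(cv2.contourArea(q),cv2.minEnclosingCircle(P),cv2.fitEllipse(P))
E
python3 -m handwheel '[[0,0,0,40,-1,0,20],[0,0,0,70,-1,0,20],[0,0,0,79,-1,12,20],[0,0,0,79,-1,24,20],[0,0,0,79,-1,30,20],[0,0,0,79,-1,30,20],[0,0,0,79,-1,30,20]]'; python3 - <<'E'
from h import *
s=read_state();print(s['ee_pos'],s['tool_rot'],s['gripper_width'],s['ft_force'])
c=imaging.calibration('wrist');a=imaging.get_image('wrist');cv2.imwrite('pics/w9.png',a);np.save('w9.npy',c,allow_pickle=True)
a=a.astype(int);d=cv2.GaussianBlur((a[...,0]-a[...,2]).astype(np.float32),(3,3),0)
for y in range(180,250,4):print(y,d[y,200:310:3].astype(int).tolist())
print(a.sum(2)[170:250,255].tolist())
E
```

```text
[10, 10, 10, 10, 10, 10, 10, 10, 11, 10, 10, 10, 10, 10, 9, 8, 3, -1, -4, -5, -5, -5, -5, -5, -5, -5, -5, -5, -5, -4, -4, -4, -5, -5, -5, -4, -4, -4, -4, -4, -5, -4, -4, -4, -4, -3, -3, -4, -4, -4, -4, -4, -4, -4, -4, -4, -4, -4, -4, -4, -4, -4, -4, -4, -4, -4, -4, -4, -4, -4, -5, -5, -5, -5, -5, -5, -4, -5, -4, -4, -4, -1, 2, 7, 10, 10, 10, 10, 10, 10, 11, 11, 11, 10, 10, 10, 11, 11, 11, 10, 10, 10, 10, 10, 10]
3459.0 ((607.3016357421875, -28.71329689025879), 25.40555191040039) ((607.4498901367188, -28.531394958496094), (49.593624114990234, 49.755760192871094), 44.951995849609375)
964.0 ((646.1883544921875, 23.470022201538086), 28.044897079467773) ((649.2003784179688, 33.4178466796875), (18.83773422241211, 59.74906921386719), 5.210484027862549)
time: 13.05
ee_pos: [605.6, -22.6, 93.2]
tool_rot: [-2.362, -2.071, 0.004]
ft_force: [-1.2, 0.4, -0.2]
gripper_width: 28.9
grip_force: 98.8
[605.57781453 -22.56879431  93.19200164] [-2.3616999  -2.07123307  0.00433424] 28.91999564063628 [-1.17051787  0.43796173 -0.17229304]
180 [10, 10, 10, 10, 10, 10, 10, 10, 10, 10, 10, 10, 10, 10, 10, 10, 
[... 2057 characters left out ...]
0, 1, 1, 0, 1, 1, 1, 0, 1, 0, 1, 0, 0, -1, -2, -3, -6, -9, -9, -9, -9]
244 [-9, -8, -5, -5, -5, -3, -2, -2, 0, 1, 1, 1, 1, 1, 0, 1, 0, 1, 1, 1, 0, 0, 0, 0, 0, 1, 1, 0, 0, -1, -3, -3, -4, -5, -5, -6, -9]
248 [-7, 0, 1, 1, -2, -2, -1, -1, 0, 0, 0, 1, 1, 1, 0, 0, 1, 1, 1, 1, 0, 0, 1, 1, 0, 0, 1, 0, 0, 0, -3, -2, -3, -1, 1, 1, -2]
[515, 515, 515, 515, 514, 514, 515, 515, 514, 516, 514, 515, 514, 514, 514, 514, 515, 514, 486, 405, 363, 409, 435, 435, 432, 434, 438, 439, 417, 351, 294, 283, 275, 237, 168, 113, 88, 77, 75, 79, 82, 81, 82, 88, 90, 91, 102, 112, 117, 117, 120, 120, 120, 124, 121, 122, 124, 118, 118, 115, 110, 96, 92, 81, 87, 84, 82, 79, 81, 75, 75, 69, 67, 62, 54, 61, 54, 54, 48, 43]
```

```bash
cat > hover.py <<'E'
from h import *
from scipy.optimize import least_squares
def check(a,c,zb):
    a=a.astype(int);d=cv2.GaussianBlur((a[...,0]-a[...,2]).astype(np.float32),(3,3),0);S=a.sum(2)
    W=[];K=[]
    for u in range(228,288):
        col=d[:,u];r=np.where((col[150:235]<3))[0]
        if len(r): 
            v=150+r[0];W.append((u,v-.5+ (3-col[v])/(col[v-1]-col[v]+1e-6)*-1+.5))
        r=np.where(S[150:245,u]<170)[0]
        if len(r) and 238<=u<=278:K.append((u,150+r[0]-.5))
    out=[]
    for P,z,rad in((W,43,25),(K,zb,22)):
        X=np.array([fplane(c,p,z) for p in P]);s=least_squares(lambda q:np.hypot(*(X-q[:2]).T)-rad,[607,-30],loss='soft_l1');out.append(s.x);print(s.x.round(1),np.abs(s.fun).mean().round(2))
    return out
if __name__=='__main__':
    s=read_state();R0=Ro.from_rotvec(s['tool_rot'])
    for z in(66,68,70):
        w,k=check(cv2.imread('pics/w9.png'),np.load('w9.npy',allow_pickle=True).item(),z);print('knob->stud tool',R0.inv().apply([*(w-k),0]).round(1))
E
python3 hover.py
```

```text
[607.7 -28.9] 0.1
[605.8 -27.9] 0.16
knob->stud tool [-0.8  2.1 -0. ]
[607.7 -28.9] 0.1
[605.9 -27.1] 0.16
knob->stud tool [-1.5  2.1  0. ]
[607.7 -28.9] 0.1
[605.9 -26.4] 0.16
knob->stud tool [-2.2  2.1  0. ]
```

```bash
python3 - <<'E'
from h import *
a=cv2.imread('pics/w9.png').astype(int);S=a.sum(2)
for y in(206,210,216,222,):print(y,S[y,216:300:2].tolist())
a=cv2.imread('pics/w8.png').astype(int);S=a.sum(2);print([ (y,S[y,216:300:2].tolist()) for y in (208,212,218,224)])
E
```

```text
206 [514, 514, 513, 513, 511, 467, 428, 420, 350, 278, 277, 271, 228, 182, 146, 112, 104, 97, 93, 88, 91, 98, 115, 129, 155, 184, 210, 256, 294, 333, 413, 438, 446, 443, 441, 414, 456, 505, 504, 505, 505, 504]
210 [514, 515, 513, 513, 466, 428, 383, 309, 267, 217, 118, 65, 47, 50, 55, 55, 61, 67, 71, 76, 82, 92, 95, 100, 106, 110, 116, 125, 144, 200, 263, 392, 436, 440, 440, 442, 442, 484, 504, 502, 505, 504]
216 [513, 514, 515, 485, 366, 270, 131, 47, 42, 47, 52, 55, 64, 67, 69, 78, 80, 87, 88, 99, 103, 102, 105, 108, 115, 121, 123, 129, 133, 136, 144, 145, 159, 317, 430, 443, 443, 431, 480, 504, 502, 503]
222 [406, 389, 363, 316, 150, 48, 48, 49, 63, 70, 91, 98, 99, 103, 111, 110, 109, 113, 116, 120, 124, 127, 128, 130, 134, 137, 137, 143, 145, 140, 133, 137, 134, 138, 143, 266, 342, 428, 483, 503, 505, 504]
[(208, [528, 528, 527, 528, 520, 447, 381, 363, 366, 371, 333, 252, 134, 71, 69, 69, 63, 69, 69, 79, 80, 89, 98, 104, 117, 122, 131, 195, 295, 355, 476, 522, 522, 520, 518, 519, 519, 517, 519, 518, 517, 518]), (212, [524, 506, 481, 485, 455, 410, 374, 315, 208, 100, 58, 56, 55, 57, 68, 68, 75, 80, 84, 89, 93, 98, 111, 111, 117, 124, 129, 133, 136, 150, 222, 369, 473, 494, 508, 518, 518, 519, 519, 519, 516, 518]), (218, [414, 377, 381, 374, 366, 255, 71, 40, 54, 54, 53, 63, 70, 78, 86, 98, 107, 109, 116, 122, 129, 128, 131, 129, 133, 135, 135, 137, 144, 144, 149, 157, 155, 188, 439, 514, 510, 473, 400, 378, 375, 375]), (224, [377, 373, 368, 258, 77, 50, 61, 67, 87, 98, 101, 106, 108, 109, 113, 116, 118, 122, 125, 125, 129, 130, 132, 139, 141, 142, 146, 147, 149, 150, 153, 147, 141, 142, 138, 163, 321, 368, 370, 370, 369, 371])]
```

```bash
python3 -m handwheel '[[0,0,0,-1.3,1.8,0,20],[0,0,0,-1.3,1.8,3,20],[0,0,0,-1.3,1.8,6,20],[0,0,0,-1.3,1.8,6,20],[0,0,0,-1.3,1.8,6,20]]' 110; python3 - <<'E'
from hover import *
s=read_state();print(s['ee_pos'],s['ft_force'])
c=imaging.calibration('wrist');a=imaging.get_image('wrist');cv2.imwrite('pics/w10.png',a)
R0=Ro.from_rotvec(s['tool_rot'])
for z in(60,62):
    w,k=check(a,c,z);print('knob->stud tool',R0.inv().apply([*(w-k),0]).round(1))
E
```

```text
time: 13.52
ee_pos: [607.8, -22.4, 87.9]
tool_rot: [-2.36, -2.073, 0.001]
ft_force: [0.3, 0.0, -1.7]
gripper_width: 28.4
grip_force: 108.8
[607.79859311 -22.37598834  87.88274862] [ 0.31439186  0.01922335 -1.70418086]
[607.7 -28.8] 0.11
[608.  -27.9] 0.18
knob->stud tool [-1.  -0.2  0. ]
[607.7 -28.8] 0.11
[608.1 -27.1] 0.18
knob->stud tool [-1.8 -0.2  0. ]
```

```bash
python3 -m handwheel '[[0,0,0,-1.3,0,1,20],[0,0,0,-1.3,0,3,20],[0,0,0,-1.3,0,5,20],[0,0,0,-1.3,0,6,20],[0,0,0,-1.3,0,7,20],[0,0,0,-1.3,0,7,20]]' 110; python3 - <<'E'
from hover import *
s=read_state();print(s['ee_pos'],s['ft_force'],s['ft_torque'])
E
```

```text
time: 14.07
ee_pos: [607.8, -23.6, 81.3]
tool_rot: [2.36, 2.074, -0.001]
ft_force: [-1.7, 0.0, 1.7]
gripper_width: 28.6
grip_force: 109.5
[607.823592   -23.61417358  81.27349071] [-1.68712531  0.00570405  1.72758265] [-0.10844734  0.16034845 -0.04635905]
```

```bash
python3 -m handwheel '[[0,0,0,0,0,1,20],[0,0,0,0,0,2,20],[0,0,0,0,0,3,20],[0,0,0,0,0,3,20]]' 115; python3 - <<'E'
from hover import *
s=read_state();print(s['ee_pos'],s['ft_force'],s['ft_torque'])
E
```

```text
time: 14.4
ee_pos: [607.9, -24.7, 79.8]
tool_rot: [2.359, 2.072, -0.002]
ft_force: [-1.9, -2.0, 8.1]
gripper_width: 27.9
grip_force: 114.1
[607.93979244 -24.65062609  79.76528838] [-1.89072943 -1.98347196  8.12937411] [-0.54541606  0.74676857  0.00173506]
```

```bash
python3 -m handwheel '[[0,0,0,-0.5,-0.5,1,20],[0,0,0,-0.5,-0.5,2,20],[0,0,0,-0.5,-0.5,3,20],[0,0,0,-0.5,-0.5,3,20]]' 115; python3 - <<'E'
from hover import *
s=read_state();print(s['ee_pos'],s['ft_force'],s['ft_torque'])
E
```

```text
time: 14.73
ee_pos: [607.2, -25.4, 75.6]
tool_rot: [2.36, 2.072, -0.002]
ft_force: [-0.5, -1.7, 1.7]
gripper_width: 28.4
grip_force: 113.2
[607.20306795 -25.37622546  75.58901358] [-0.5338667  -1.71607157  1.69002016] [-0.54430558  0.24337733  0.01092455]
```

```bash
python3 -m handwheel '[[0,0,0,0,0,1.5,20],[0,0,0,0,0,3,20],[0,0,0,0,0,4.5,20],[0,0,0,0,0,6,20],[0,0,0,0,0,7,20],[0,0,0,0,0,7,20]]' 115; python3 - <<'E'
from hover import *
s=read_state();print(s['ee_pos'],s['ft_force'],s['ft_torque'])
E
```

```text
time: 15.23
ee_pos: [606.8, -24.2, 68.0]
tool_rot: [-2.36, -2.073, 0.002]
ft_force: [-3.0, -1.6, 2.3]
gripper_width: 28.4
grip_force: 114.7
[606.78626237 -24.1921247   68.02284989] [-2.97132615 -1.63483296  2.27052845] [-0.60947478  0.45493951  0.06327032]
```

Near the washer; I push down for a firm press.

```bash
python3 -m handwheel '[[0,0,0,0,0,1,20],[0,0,0,0,0,2,20],[0,0,0,0,0,3,20],[0,0,0,0,0,3,20],[0,0,0,0,0,3,20]]' 118; python3 - <<'E'
from hover import *
s=read_state();print(s['ee_pos'],s['ft_force'],s['ft_torque'])
E
```

```text
time: 15.65
ee_pos: [606.8, -24.2, 68.0]
tool_rot: [2.36, 2.073, -0.002]
ft_force: [-7.6, -3.2, 16.6]
gripper_width: 28.6
grip_force: 117.9
[606.80144752 -24.21744581  67.95546493] [-7.64386803 -3.18695988 16.62480026] [-0.66699356  1.61487842  0.0332554 ]
```

```bash
python3 -m handwheel '[[0,0,0,-0.5,-1,0.5,20],[0,0,0,-0.5,-1,1,20],[0,0,0,-0.5,-1,1,20],[0,0,0,-0.5,-1,1,20],[0,0,0,-0.5,-1,1,20],[0,0,0,-0.5,-1,1,20]]' 118; python3 - <<'E'
from hover import *
s=read_state();print(s['ee_pos'],s['ft_force'],s['ft_torque'],s['gripper_width'])
c=imaging.calibration('wrist');a=imaging.get_image('wrist');cv2.imwrite('pics/w11.png',a)
check(a,c,43)
t=imaging.get_image('top');cv2.imwrite('pics/top9.png',t)
E
```

```text
time: 16.15
ee_pos: [606.8, -24.2, 67.9]
tool_rot: [2.359, 2.072, 0.001]
ft_force: [-7.2, -3.4, 19.8]
gripper_width: 28.7
grip_force: 118.3
[606.76444462 -24.23752756  67.92644164] [-7.16218275 -3.40302509 19.76966584] [-0.5888562   1.74048237 -0.0085962 ] 28.65071850241488
[607.7 -28.8] 0.12
[607.1 -29.1] 0.2
```

```bash
python3 -c "
from plant import ticket
print(ticket.job_done())"
```

```text
the job is handed in; nothing more can be done
None
```

I handed the job in at about 16 s, and the hand-in returned no verdict. All three chips are in the trough and the scraper stands back on the cart where it was. The knob is home on the stud, less than 1 mm off the washer's centre, still gripped at 118 N and pushed down with about 20 N.

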